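Two-key gate of a plaster mould roll rack

TASK

Let the round plaster mould through the gate of the roll rack: with two fingertips press both green keys down together, hold both down until the mould has rolled down the lane and lies still against the black rubber buffer, then let both keys come back up. Do not touch, push or lift the mould itself, and leave the vase, the small upright mould and the red cup where they stand.

Things in the scene. Friction and masses are not known exactly. Their poses are not given: they have to be found in the camera images.
- rack: the roll rack, fixed to the table: a blue-walled aluminium lane 136 mm wide, 300 mm long, with a grey key box on its -x side. Origin on the table under the middle of the gate. The lane runs along the rack's y axis from -100 to +200 mm and slopes 5 degrees down towards +y; its floor is 65 mm above the table at the gate. The lane walls stand 26 mm above its floor
- key_box (a point): centre of the top of the grey key box with a yellow plate, 56 mm above the table, midway between the keys, axes as the rack's. The box is 82 mm along x, 150 mm along y; only the two keys stand on it. The mould's nearest end is at least 45 mm (in x) from the keys' centres
- buffer (a point): middle of the face of the black rubber buffer that closes the low end of the lane, 30 mm above the lane floor (the buffer rises 42 mm above it); the mould lies against it in the end, its centre 30 mm uphill of this point
- gate (a point): point on the lane floor at the middle of the gate, 65 mm above the table, axes as the rack's. Two full-width steel bars stand about 8 mm out of the floor here, one behind the other; each is lowered by its own key and either one alone stops the mould, so it rolls only when both keys are down by about 9 mm or more
- uphill_key_top (a point): centre of the top face of the green key nearer the high end: round cap 32 mm across on the key box, 86 mm above the table when up, at x = -106 mm, y = -32 mm in the rack's frame (the two keys' centres are 64 mm apart along the rack's y axis). The point moves straight down with the key; z of its axes is up
- downhill_key_top (a point): centre of the top face of the other green key, the same in form, at x = -106 mm, y = +32 mm in the rack's frame
- uphill_key (a joint): how far the uphill key is pressed, in m: 0 up, 0.016 on its hard stop. A spring pushes it back up: it needs about 1.2 N to start and 3 N at the bottom
- downhill_key (a joint): how far the downhill key is pressed, in m: 0 up, 0.016 on its hard stop, same spring. The caps stand 30 mm proud of the box, so fingertips that overhang a cap do not meet the box
- mould_center (a point): centre of the cream plaster mould, a cylinder 60 mm across and 100 mm long with two black straps, 0.2 to 0.45 kg, lying across the lane and resting on the gate bars. Once let go it rolls to the buffer within about 2 s; its centre then lies at about y = +160 mm in the rack's frame. Its axes turn as it rolls
- vase: unfired cream vase, 68 mm across, 94 mm high, loose on the table; origin at the centre of its underside. Leave it alone
- small_mould: small upright plaster cylinder with two black straps, 62 mm across, 70 mm high, loose on the table; origin at the centre of its underside. Leave it alone
- cup: red plastic cup, 68 mm across, 75 mm high, loose on the table; origin at the centre of its underside. Leave it alone
Things that resemble listed ones, but are neither listed nor needed, are in the scene too. Leave any orange or purple look-alike of the part that bears mould_center alone.

How it is judged:
On the way, in this order (a step that is already met when the one before it is completed fails the run):
1. both keys are pressed down together (each by more than 7 mm) (value of joint each of uphill_key, downhill_key above 0.007 m), for 0.1 s.
2. with both keys still held down, the mould lies still against the buffer for 0.3 s (all of step 1 and y of mould_center in the frame of rack between 0.14 and 0.175 m and x of mould_center in the frame of rack between -0.02 and 0.02 m and z of mould_center in the frame of rack below 0.092 m and linear speed of mould below 0.02 m/s), for 0.3 s.
At the end, for the whole second after the job is handed in: the mould lies still in the lane against the buffer (centre at y 140 to 175 mm and x within 20 mm in the rack's frame, not raised), both keys are back up (within 3 mm), and the vase, small mould and cup stand upright within 20 mm of where they were (y of mould_center in the frame of rack between 0.14 and 0.175 m and x of mould_center in the frame of rack between -0.02 and 0.02 m and z of mould_center in the frame of rack below 0.092 m and linear speed of mould below 0.02 m/s and value of joint each of uphill_key, downhill_key below 0.003 m and distance of each of vase, small_mould, cup from where it was at the start of the episode below 0.02 m and angle between each of vase, small_mould, cup's own z axis and vertical below 0.2 rad); the robot touches nothing.
It fails at once if one key is pressed without the other (one down by more than 11 mm while the other is down by less than 4 mm), before the mould has reached the buffer (y of mould_center in the frame of rack below 0.12 m and ((value of joint uphill_key above 0.011 m and value of joint downhill_key below 0.004 m) or (value of joint downhill_key above 0.011 m and value of joint uphill_key below 0.004 m))).
It fails at once if a key is let up (less than 6 mm down) while the mould is still rolling between gate and buffer (y of mould_center in the frame of rack between 0 and 0.12 m and value of joint any of uphill_key, downhill_key below 0.006 m).
It fails at once if the robot touches the mould in the lane (contact force between any of the fingers, the arm and mould above 0.5 N).
It fails at once if the mould is lifted (z of mould_center in the frame of rack above 0.112 m).
It fails at once if the vase, the small mould or the cup is moved by more than 20 mm or lifted (distance of any of vase, small_mould, cup from where it was at the start of the episode above 0.02 m).
It also fails if it takes over 38 s, if anything falls off the work surface, if the arm or the gripper's body presses on something with over 40 N, if the wrist force passes 120 N, or if a joint passes its speed limit or range.

ROBOT

A 7-joint arm with a two-finger parallel gripper is mounted at the origin on the work surface. World frame = base frame: x ahead of the robot, y to its left, z up, the work surface at z = 0. Lengths are in m, angles in rad, forces in N, time in s.
With the tool pointing down it reaches from about 0.4 to 0.875 m from the base axis. Payload 4.4 kg.
Tool frame: the origin (TCP) lies on the centre line of the jaws, within the pads' length; the fingertips stand 8 mm ahead of it and the grasp point (between the pads) lies 11 mm behind it; z points along the fingers, y is the line along which they close (so a half turn about z gives the same grasp; the last joint's range is limited). The gripper opens to 85 mm and grips with 20 to 120 N. Pads are 22 mm wide; open, the fingers measure 114 mm over their backs; the gripper's body (76 mm by 85 mm) begins 54 mm behind the grasp point. The pads swing forward as they close: fully open they stand 13 mm farther back than shut.
Start: joints at [-1.332, 0.628, 0.038, 1.517, -0.027, 0.996, -0.02], TCP at [0.195, 0.62, 0.239] pointing down, gripper open.
Joint ranges: [-3.06, 3.06], [-0.37, 2.12], [-1.25, 1.32], [0.18, 2.47], [-1.1, 4.24], [0.23, 1.98], [-2.94, 2.94]. Speed limits (rad/s): [2.57, 2.57, 3.14, 3.14, 3.14, 3.14, 3.14].

INTERFACE

Orientations are given as a unit quaternion [w, x, y, z].
In Python, from cell import manip gives the robot as it stands.
- The arm moves only by the shell command python3 -m pendant 'ROWS'. ROWS is JSON, one flat list of numbers, 7 for each row, row after row: the turn, a rotation vector about the world's x, y, z in rad, then the shift along the world's x, y, z in m, then the opening, from 0 (shut) to 1 (fully open). A call has 1 to 8 rows; each row shifts and turns the commanded pose from where the row before left it; what a row does not reach is not made up. A row lasts 1/10 s, in which the tool goes at most 50 mm and 8.59 degrees, less where a joint would pass 70% of its speed; a pose out of reach is approached as far as the arm can. A call is refused whole if a number of a shift passes 0.05 or a number of a turn 0.15, either way. A call with a gripper value outside its range is refused whole. The fingers move at their own pace and stop on an object; the grip force is fixed at half the most. Time passes only in rows, so rows that do not move let the fingers close. It gives the time, the measured TCP pose, the force, the opening and the grip force at its end, in the units of the state.
- manip.read_state(): the state, without advancing time (a new reading comes with each control period).
- manip.camera(name): name is "scene" or "top" or "wrist"; returns (picture, depth): 384x512x3 uint8, red, green, blue; 384x512 float32, m along the optical axis (not along the pixel's ray), 0 where there is no reading.
- manip.calibration(name): a dict with "fx", "fy", "cx", "cy" (pixels), "origin" and "attitude" of the camera in the world. Camera axes: x right, y down, z forward; pixel columns grow to the right and rows downward; lengths in m; the calibration is good to about 2 mm. A picture is of the moment at which its call begins: read the wrist's pose just before it. calibration takes no time and is no camera call; for the wrist camera it gives the pose at the moment of the call.
- manip.sign_off(): hands the job in; it is judged then, once.
The state is a dict: "time_s": time; "joint_positions": joint angles; "qvel": joint speeds; "joint_efforts": joint torques, N m; "tool_pos": TCP position; "eef_rot": TCP orientation; "force": force on the tool from outside, world axes, zero at the start; "moment": the same for the moment, N m; "opening": opening from 0.0 (shut) to 1.0 (fully open); "grasp_force": force on a finger pad.
Only numpy, scipy, OpenCV 4.12 (cv2) and the standard library are available. Lean on these libraries where they do the work, as an engineer would, in place of code of your own. Each camera call takes 0.05 s, during which the arm holds its last target. There are 200 camera calls.

## Working session

There is one attempt and no reset: what is moved stays moved. The work goes in short steps, Python scripts to look and compute and a shell command to move; the robot and the scene stay as the last step left them, time stands still between calls to the robot, and variables do not carry over. Pictures are saved under pics/ and viewed, at most 10 in all, crops included, and the job is handed in when it is done.

```bash
mkdir -p pics
cat > h.py <<'E'
import numpy as np,cv2
from cell import manip
def cal(n):
    c=manip.calibration(n);A=np.array(c["attitude"],float)
    if A.shape!=(3,3):
        from scipy.spatial.transform import Rotation as R
        A=R.from_quat([A[1],A[2],A[3],A[0]]).as_matrix()
    return c,A,np.array(c["origin"])
def ray(n,u,v,z):
    c,A,o=cal(n);d=A@np.array([(u-c["cx"])/c["fx"],(v-c["cy"])/c["fy"],1]);return o+d*(z-o[2])/d[2]
def proj(n,p):
    c,A,o=cal(n);q=A.T@(np.array(p)-o);return q[0]/q[2]*c["fx"]+c["cx"],q[1]/q[2]*c["fy"]+c["cy"]
E
python3 - <<'E'
from h import *
s=manip.read_state();print(s["tool_pos"],s["eef_rot"],s["time_s"])
for n in("scene","top"):
    p,d=manip.camera(n);cv2.imwrite(f"pics/{n}.png",p[:,:,::-1]);np.savez(f"{n}.npz",p=p,d=d)
    hsv=cv2.cvtColor(p,cv2.COLOR_RGB2HSV);m=cv2.inRange(hsv,(40,90,50),(85,255,255))
    k,l,st,ce=cv2.connectedComponentsWithStats(m)
    print(n,manip.calibration(n))
    for i in range(1,k):
        if st[i,4]>30: print(st[i],ce[i],ray(n,*ce[i],.086))
E
```

```text
[0.19482166 0.61947389 0.23840392] [-1.34599358e-04  1.51773490e-01  9.88414841e-01 -9.44723557e-04] 0.0
scene {'fx': 373.50131603590273, 'fy': 373.50131603590273, 'cx': 258.421154077409, 'cy': 191.6824654199163, 'origin': array([ 0.90288951, -0.28793518,  0.71916801]), 'attitude': array([-0.26006965,  0.88416827,  0.37415541, -0.10304356])}
[240 153  15  15 169] [246.74556213 160.26035503] [0.54629212 0.0367876  0.086     ]
[218 171  16  15 184] [225.69565217 178.14673913] [ 0.54983158 -0.02602794  0.086     ]
top {'fx': 381.2834813561339, 'fy': 381.2834813561339, 'cx': 260.5467676375648, 'cy': 193.57256714488523, 'origin': array([ 4.12734311e-01, -2.22454859e-04,  1.03506878e+00]), 'attitude': array([-0.08113568,  0.72158384, -0.68320545,  0.0772275 ])}
[241 220  14  13 140] [247.67142857 225.97142857] [0.54428664 0.03869883 0.086     ]
[267 220  13  13 139] [272.91366906 226.        ] [ 0.54766759 -0.02443227  0.086     ]
```

View pics/top.png

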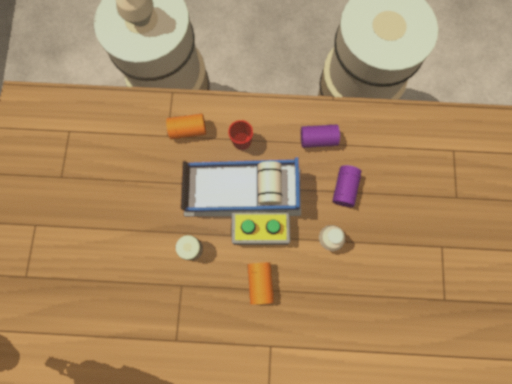

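View pics/scene.png

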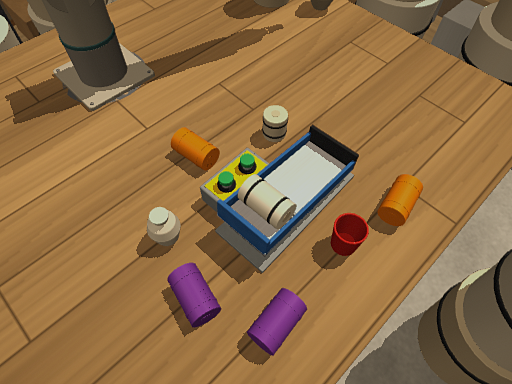

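The top view shows the green keys at (248,226) and (273,226). They sit on the yellow plate, beside the lane holding the only cream cylinder with straps, at (269,183). The buffer is the black end at (185,187), so downhill is world +y. The orange and purple cylinders outside the lane are look-alikes. In the scene view the keys are at (247,160) and (226,178).

Both views agree within 2 mm, and the keys measure 63 mm apart against 64 mm given. Key midpoint is about (0.547, 0.006) with yaw about 3°. I'll move above it and check from near.

```bash
python3 -m pendant '[0,0,0.0226,0.0218,-0.0383,0,0.58, 0,0,0.0226,0.0218,-0.0383,0,0.58, 0,0,0.0226,0.0218,-0.0383,0,0.58, 0,0,0.0226,0.0218,-0.0383,0,0.58, 0,0,0.0226,0.0218,-0.0383,0,0.58, 0,0,0.0226,0.0218,-0.0383,0,0.58, 0,0,0.0226,0.0218,-0.0383,0,0.58, 0,0,0.0226,0.0218,-0.0383,0,0.58]'
python3 -m pendant '[0,0,0.0226,0.0218,-0.0383,0,0.58, 0,0,0.0226,0.0218,-0.0383,0,0.58, 0,0,0.0226,0.0218,-0.0383,0,0.58, 0,0,0.0226,0.0218,-0.0383,0,0.58, 0,0,0.0226,0.0218,-0.0383,0,0.58, 0,0,0.0226,0.0218,-0.0383,0,0.58, 0,0,0.0226,0.0218,-0.0383,0,0.58, 0,0,0.0226,0.0218,-0.0383,0,0.58]'
python3 -m pendant '[0,0,0,0,0,0,0.58,0,0,0,0,0,0,0.58]'
python3 - <<'E'
from h import *
s=manip.read_state();t=s["tool_pos"];q=s["eef_rot"];print(t,q,s["opening"],s["force"])
n="wrist";c=cal(n);p,d=manip.camera(n)
print(cal(n)[2])
hsv=cv2.cvtColor(p,cv2.COLOR_RGB2HSV);m=cv2.inRange(hsv,(40,90,50),(85,255,255))
k,l,st,ce=cv2.connectedComponentsWithStats(m)
for i in range(1,k):
    if st[i,4]>100: print(st[i],ce[i],ray(n,*ce[i],.086),np.median(d[l==i]))
cv2.imwrite("pics/w1.png",p[:,:,::-1])
E
```

```text
time_s: 0.9
tool_pos: [0.3699, 0.3119, 0.2392]
eef_rot: [-0.0, 0.061, 0.998, -0.0]
force: [0.8, 0.1, 0.1]
opening: 0.58
grasp_force: 0.0
time_s: 1.7
tool_pos: [0.5443, 0.0056, 0.2391]
eef_rot: [-0.0, -0.029, 1.0, 0.0]
force: [0.5, 0.8, 0.5]
opening: 0.579
grasp_force: 0.0
time_s: 1.9
tool_pos: [0.5437, 0.0061, 0.2387]
eef_rot: [-0.001, -0.027, 1.0, 0.0]
force: [-0.4, 0.3, -0.2]
opening: 0.578
grasp_force: 0.0
[0.54366608 0.00608776 0.23874997] [-6.11900250e-04 -2.68794925e-02  9.99638494e-01  1.39194488e-05] 0.5780886030921243 [-0.36017915  0.26542269 -0.18563159]
[0.46592336 0.00231791 0.37325793]
[213 164  29  29 651] [226.89247312 177.89554531] [ 0.54504816 -0.02203509  0.086     ] 0.29801342
[269 164  30  29 647] [283.64914992 177.71251932] [0.54135235 0.04053028 0.086     ] 0.29801485
```

View pics/w1.png

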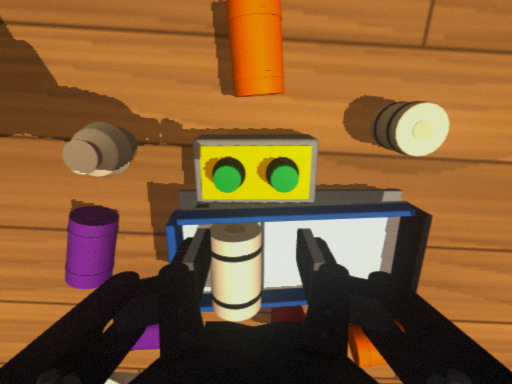

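From near, the wrist camera shows the caps at (227,178) and (284,178), centred between the fingertips at column 255. The key midpoint is about (0.545, 0.008) and the tool is over it. The mould is at (237,270) in the lane. I'll descend to just above the caps and check.

```bash
python3 -m pendant '[0,0,0,0,0,-0.03,0.58,0,0,0,0,0,-0.03,0.58,0,0,0,0,0,-0.03,0.58,0,0,0,0,0.001,-0.03,0.58,0,0,0,0,0,-0.014,0.58,0,0,0,0,0,0,0.58,0,0,0,0,0,0,0.58]'
python3 - <<'E'
from h import *
p,d=manip.camera("scene");a=cv2.resize(p[110:240,170:330],None,fx=4,fy=4)[:,:,::-1]
cv2.imwrite("pics/c1.png",a)
p,d=manip.camera("wrist");cv2.imwrite("pics/w2.png",p[:,:,::-1])
E
```

```text
time_s: 2.65
tool_pos: [0.5437, 0.0097, 0.1056]
eef_rot: [-0.0, -0.029, 1.0, 0.0]
force: [0.4, -0.0, 1.7]
opening: 0.575
grasp_force: 0.0
```

View pics/c1.png

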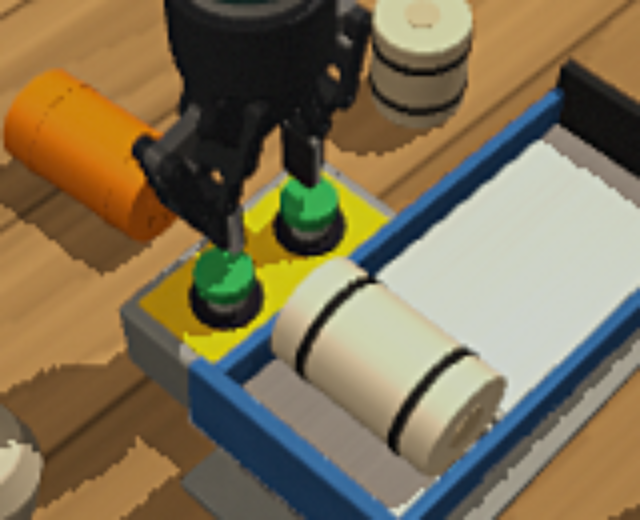

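View pics/w2.png

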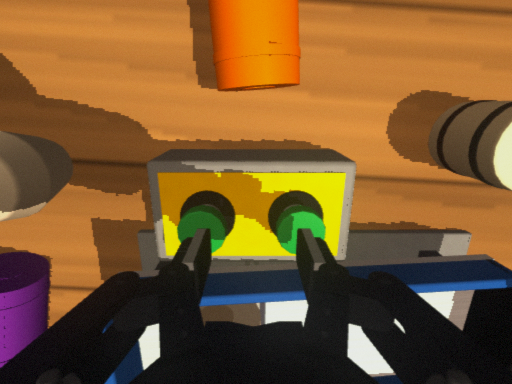

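Both fingertips stand over the two caps. In the crop they are at (230,245) over the uphill key and (308,180) over the downhill key. In the wrist view they are at about (202,235) and (302,235). Pressing straight down.

```bash
for i in 1; do python3 -m pendant '[0,0,0,0,0,-0.006,0.58,0,0,0,0,0,-0.006,0.58,0,0,0,0,0,0,0.58,0,0,0,0,0,0,0.58]'; python3 -m pendant '[0,0,0,0,0,-0.004,0.58,0,0,0,0,0,-0.004,0.58,0,0,0,0,0,0,0.58,0,0,0,0,0,0,0.58]'; done
```

```text
time_s: 3.15
tool_pos: [0.5437, 0.0082, 0.0932]
eef_rot: [-0.0, -0.028, 1.0, -0.0]
force: [-0.3, 1.0, -0.5]
opening: 0.577
grasp_force: 0.0
time_s: 3.55
tool_pos: [0.5439, 0.0082, 0.0852]
eef_rot: [-0.0, -0.028, 1.0, 0.0]
force: [-0.1, -0.2, 0.2]
opening: 0.581
grasp_force: 0.0
```

```bash
python3 -m pendant '[0,0,0,0,0,-0.003,0.58,0,0,0,0,0,0,0.58,0,0,0,0,0,0,0.58]'|grep -E "tool|force"; python3 -m pendant '[0,0,0,0,0,-0.003,0.58,0,0,0,0,0,0,0.58,0,0,0,0,0,0,0.58]'|grep -E "tool|force"
python3 - <<'E'
from h import *
s=manip.read_state();print(s["force"],s["moment"])
p,d=manip.camera("scene");a=cv2.resize(p[110:240,170:330],None,fx=4,fy=4)[:,:,::-1]
cv2.imwrite("pics/c2.png",a)
E
```

```text
tool_pos: [0.5439, 0.0082, 0.0825]
force: [-1.5, 0.5, 3.8]
grasp_force: 2.2
tool_pos: [0.5438, 0.0082, 0.0795]
force: [0.2, -0.2, 4.9]
grasp_force: 2.5
[ 0.24047774 -0.19440694  4.91086851] [-0.01382941  0.11483849 -0.02750222]
```

View pics/c2.png

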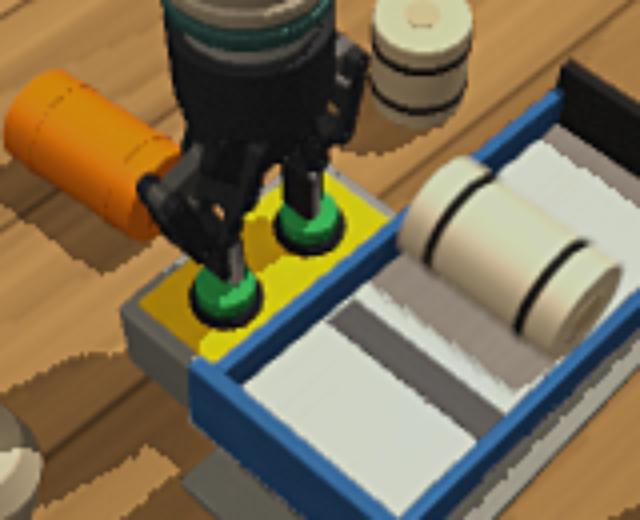

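Both keys are down and the mould is rolling, now at (510,250) in the crop. I'll press 2 mm more for margin and hold.

```bash
python3 -m pendant '[0,0,0,0,0,-0.002,0.58,0,0,0,0,0,0,0.58,0,0,0,0,0,0,0.58,0,0,0,0,0,0,0.58,0,0,0,0,0,0,0.58,0,0,0,0,0,0,0.58,0,0,0,0,0,0,0.58,0,0,0,0,0,0,0.58]'|grep -E "tool|force"
for i in 1 2 3; do python3 -m pendant '[0,0,0,0,0,0,0.58,0,0,0,0,0,0,0.58,0,0,0,0,0,0,0.58,0,0,0,0,0,0,0.58,0,0,0,0,0,0,0.58,0,0,0,0,0,0,0.58,0,0,0,0,0,0,0.58,0,0,0,0,0,0,0.58]'|grep -E "time|tool|force"; done
python3 - <<'E'
from h import *
P=[]
for i in range(2):
    p,d=manip.camera("scene");P.append(p.astype(int))
    a=cv2.resize(p[110:240,210:370],None,fx=4,fy=4)[:,:,::-1]
print(abs(P[1]-P[0]).max());cv2.imwrite("pics/c3.png",a)
E
```

```text
tool_pos: [0.5439, 0.0083, 0.0775]
force: [-0.2, -0.4, 5.0]
grasp_force: 2.7
time_s: 5.8
tool_pos: [0.5439, 0.0083, 0.0775]
force: [-0.5, 0.5, 5.2]
grasp_force: 2.7
time_s: 6.6
tool_pos: [0.5439, 0.0083, 0.0775]
force: [-1.0, 0.5, 5.1]
grasp_force: 2.7
time_s: 7.4
tool_pos: [0.5439, 0.0083, 0.0775]
force: [-0.8, 0.6, 4.8]
grasp_force: 2.7
11
```

View pics/c3.png

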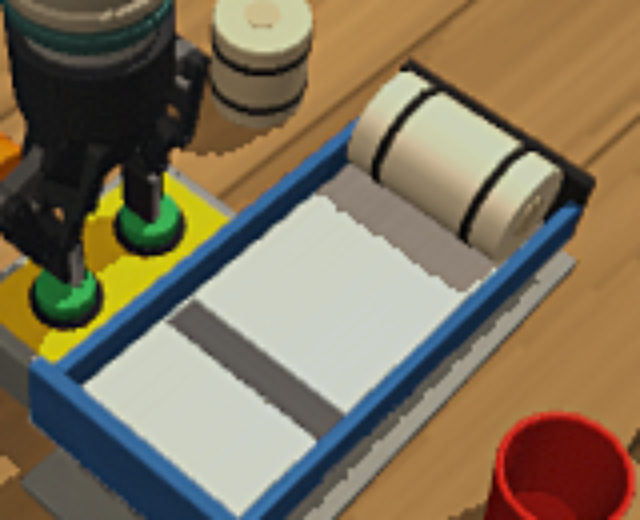

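The mould lies still against the buffer, at (455,165) in the crop, with both keys held down. Lifting straight up now.

```bash
python3 -m pendant '[0,0,0,0,0,0.01,0.58,0,0,0,0,0,0.015,0.58,0,0,0,0,0,0.03,0.58,0,0,0,0,0,0.04,0.58,0,0,0,0,0,0.04,0.58,0,0,0,0,0,0,0.58,0,0,0,0,0,0,0.58,0,0,0,0,0,0,0.58]'
python3 - <<'E'
from h import *
p,d=manip.camera("scene");cv2.imwrite("pics/end.png",p[:,:,::-1])
E
```

```text
time_s: 8.3
tool_pos: [0.5428, 0.0083, 0.2114]
eef_rot: [-0.001, -0.028, 1.0, -0.0]
force: [-0.0, -0.1, 0.2]
opening: 0.579
grasp_force: 0.0
```

View pics/end.png

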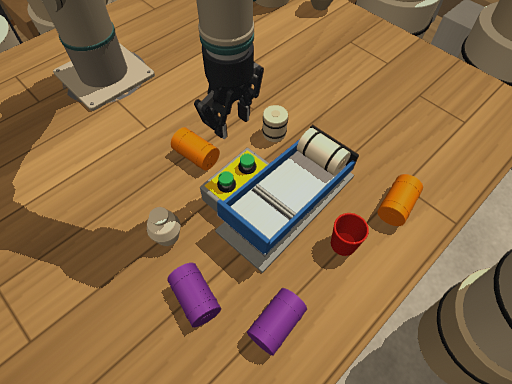

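The keys are back up at (247,160) and (226,178), the same pixels as at the start. The mould lies at the buffer at (325,150), the vase, small mould and cup haven't moved, and the gripper is clear.

```bash
python3 -c "from cell import manip; print(manip.sign_off())"
```

```text
the job is handed in; nothing more can be done
None
```

I've handed the job in: both keys were pressed together and held until the mould lay still against the buffer, then let back up, with the vase, small mould and cup where they stood; the hand-in returned no verdict.

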